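# Hang the rinsed dip basket on the drying carousel

### The arm

A 6-joint arm with a two-finger parallel gripper is mounted at the origin on the work surface. World frame = base frame: x ahead of the robot, y to its left, z up, the work surface at z = 0. Lengths are in m, angles in rad, forces in N, time in s.
With the tool pointing down it reaches from about 0.35 to 0.975 m from the base axis. Payload 4.9 kg.
Tool frame: the origin (TCP) lies on the centre line of the jaws, within the pads' length; the fingertips stand 14 mm ahead of it and the grasp point (between the pads) lies 5 mm behind it; x points along the fingers, z is the direction in which the jaws open and shut, and the axes are right-handed (so a half turn about x gives the same grasp; the last joint's range is limited). The gripper opens to 85 mm and grips with 20 to 120 N. Pads are 22 mm wide; open, the fingers measure 114 mm over their backs; the gripper's body (76 mm by 85 mm) begins 54 mm behind the grasp point. The pads swing forward as they close: fully open they stand 13 mm farther back than shut.
Start: joints at [-1.266, 0.053, 1.613, -0, 1.476, -0.119], TCP at [0.257, -0.57, 0.245] pointing down, gripper open.
Joint ranges: [-3.01, 3.01], [-1.01, 2.22], [0.06, 2.58], [-1.02, 4.17], [0.09, 2.62], [-3.14, 3.14]. Speed limits (rad/s): [2.57, 2.57, 3.14, 3.14, 3.14, 3.14].

### API

Orientations are given as a rotation vector (axis times angle).
In Python, from station import ctrl gives the robot as it stands.
- The arm moves only by the tool move_arm, never from a script. Its argument "increments" is a list that holds one entry, the list of rows, each a list of 4 numbers: the shift along the tool's x, y, z in units of 25 cm (1.0 is 25 cm), then the turn about the tool's x in units of 90 degrees (1.0 is 90 degrees). A call has 1 to 20 rows; each row shifts and turns the commanded pose from where the row before left it, along the tool's axes as they then stand; what a row does not reach is not made up. A row lasts 1/12 s, in which the tool goes at most 41.7 mm and 7.16 degrees, less where a joint would pass 70% of its speed; a pose out of reach is approached as far as the arm can. A call with a number of a shift or a turn outside -1 to 1 is refused whole. A call with a gripper value outside its range is refused whole. "gripper" is the closure, from 0 (fully open) to 1 (shut), set as the call begins (left out, the last holds). The fingers move at their own pace and stop on an object; "squeeze" is the grip in N (left out, the last holds). Time passes only in rows, so rows that do not move let the fingers close. It gives the time, the measured TCP pose, the force and the opening at its end, in the units of the state.
- ctrl.get_obs(): the state, without advancing time (a new reading comes with each control period).
- ctrl.get_image(name): name is "side" or "top" or "wrist"; returns a dict with "pixels" (480x640x3 uint8, red, green, blue), "depth" (480x640 float32, m along the optical axis (not along the pixel's ray), 0 where there is no reading), "K" (3x3 intrinsics, pixels), "extrinsics" (4x4, takes a point from camera to world coordinates); the wrist camera has in their place "tool_from_camera" (4x4, takes a point from camera to tool coordinates, whose origin is the TCP and whose axes are the tool frame's). Camera axes: x right, y up, looking along -z (the intrinsics and any distortion apply to the point x, -y, -z); pixel columns grow to the right and rows downward; lengths in m; the calibration is good to about 2 mm. The wrist camera is an equidistant fisheye: a pixel r from the principal point sees the ray r / f radians off the axis. A picture is of the moment at which its call begins: read the wrist's pose just before it.
- ctrl.finish_job(): hands the job in, once; it reports no verdict.
Trained networks look in the newest picture that a camera, given by its name, has taken for a name from the list of things; names that differ only in an ending like _2 or _b are one class to them, and where a whole thing is asked for, a point or a joint stands for the part that bears it (a point fixed in the world has none). Each returns a list of dicts, best first, with "score" (0 to 1); they miss things now and then, are a little off and sometimes report something else, mostly with a low value. They report only what shows in the picture. A call takes as long as a camera call.
- ctrl.trace(camera, target): "region" (480x640 bool, what is visible of it) and "pixel" ([row, column] in pixels, amid what is visible of it).
The state is a dict: "t": time; "q": joint angles; "dq": joint speeds; "effort": joint torques, N m; "tool_pos": TCP position; "tool_rot": TCP orientation; "contact_force": force on the tool from outside, world axes, zero at the start; "wrist_torque": the same for the moment, N m; "opening": finger opening in m.
Only numpy, scipy, OpenCV 4.12 (cv2) and the standard library are available. Lean on these libraries where they do the work, as an engineer would, in place of code of your own. Each camera call takes 0.05 s, during which the arm holds its last target. There are 200 camera calls.

### The job

Turn the drying carousel by its handle, gently, until it rests against its stop, so that the empty hook comes out from under the clear hood to the open front. Then hang the loose dip basket on that hook and press it gently down until it snaps fully home, and let go. Do not push hard on anything, and leave the bottle, the beaker and the box where they are.

Things in the scene. Friction and masses are not known exactly. Their poses are not given: they have to be found in the camera images.
- stand: Fixed drying stand: white round tray, radius 145 mm, 10 mm thick, with a post. Origin on the bench on the post's axis; front is -x, z up. Its carousel has four arms at 90 degrees, each ending in an upturned hook; three carry fixed baskets like the loose one, one is empty. The carousel is clamped 0 to 26 mm (UNMEASURED) above its lowest setting; 'lowest' below means this.
- hood (a point): Centre of the hood's rear edge, top side, 242 mm above the bench; axes as the stand's. The hood is a clear flat sheet over the rear: stand x -10 to 155 mm, y -150 to 150 mm, except a cut-out |y| < 80, x < 80 mm round the axis. Two thin posts hold it at x 150, y +-120 mm. It keeps baskets from being hung at the rear.
- load_point (a point): Point on top of the tray, 105 mm in front of the axis (axes as the stand's): the basket must finally hang with its centre over it. The empty hook at the front is centred here, 24 mm wide, and ends 125 mm from the axis. A bar fully home has its centre 140 mm above the bench at lowest, so 140 to 166; rollers' tops 10 mm above that centre, hook's underside 23 mm below it.
- turret (a joint): Carousel angle, rad. 0: at its rubber-cushioned stop, empty hook straight to the front. Grows counter-clockwise seen from above; starts at 1.3 to 2.5, so turn it clockwise. Friction about 3 N at the handle; stays where left. The cushion yields about 0.013 rad per 10 N at the handle: pushed past -0.05 (about 35 N) fails. The handle stands opposite the empty hook, see handle_axis.
- handle_axis (a point): Point on the stand's axis 280 mm above the bench, a height to grip the handle at, clear of the hood. Handle: upright black free-turning sleeve 16 mm in diameter, 52 mm from the axis, in direction q (turret) counter-clockwise from the stand's +x. It spans 230 to 296 mm above the bench at lowest, 256 to 322 at highest. Axes as the stand's.
- seat (a joint): Travel of the sprung pad in the empty hook's slot, m: 0 empty, 0.0035 with the bar fully home. Over it two sprung rollers (diameter 10, length 16 mm) face each other 4 mm apart along the arm. A bar laid on them and pressed with about 8 N (6 to 12) snaps through after 11 mm and is held; weight alone is not enough. Then the bottom is rigid: stop by feel at 12 to 20 N; over about 25 N fails.
- basket: Loose dip basket, about 130 g; origin under its centre; same after a half turn. Steel box 36 (x) by 58 (y) by 36 mm high, cuvette caps to 43 mm. Rods of 5 mm at y +-26.5 rise to a yoke (8 mm thick, z 144-152). Hanging bar: diameter 8, along y, centre at z 120; the hook enters below it. Grey grip block 16 (x) by 26 (y), z 152-184. Hung, its y lies across the arm. Starts at yaw -0.6 to 0.6.
- reagent_bottle: Brown bottle, 60 mm in diameter, 150 mm tall, origin under its centre. Leave it alone.
- beaker: Clear beaker, 70 mm in diameter, 85 mm tall, origin under its centre. Leave it alone.
- cuvette_box: White box 70 x 100 x 45 mm, origin under its centre. Leave it alone.

How it is judged:
On the way:
1. the carousel is turned to its stop, the empty hook at the front, before anything is hung (value of joint turret below 0.06 rad and value of joint seat below 0.0015 m), for 0.2 s.
At the end, for the whole second after the job is handed in: The carousel stands at its stop (joint under 0.08 rad), the basket hangs upright (within 0.15 rad) and still on the empty hook, within 12 mm of the loading point seen from above, its bar snapped home so that the seat pad is pressed more than 2.2 mm, clear of the tray (value of joint turret below 0.08 rad and value of joint seat above 0.0022 m and horizontal distance between basket and load_point below 0.012 m and height (world z) of basket above 0.014 m and angle between basket's own z axis and vertical below 0.15 rad and linear speed of basket below 0.03 m/s); the robot touches nothing.
It fails at once if the carousel is forced into its stop (value of joint turret below -0.05 rad).
It fails at once if the basket is pressed into the hook with more than about 25 N (48 N of contact, the rollers' pinch and snap counted in) (contact force between basket and stand above 48 N).
It fails at once if a bystander is moved more than 30 mm (distance of any of reagent_bottle, beaker, cuvette_box from where it was at the start of the episode above 0.03 m).
It also fails if it takes over 61 s, if anything falls off the work surface, if the arm or the gripper's body presses on something with over 40 N, if the wrist force passes 120 N, or if a joint passes its speed limit or range.

## Working session

There is one attempt and no reset: what is moved stays moved. The work goes in short steps, Python scripts to look and compute and a tool call to move; the robot and the scene stay as the last step left them, time stands still between calls to the robot, and variables do not carry over. Pictures are saved under pics/ and viewed, about 8 in all and at most 12, crops included, and the job is handed in when it is done.

Besides the shell and the picture viewer there is one more tool, called after "Request:" in YAML: its name, and indented under it one key for each argument. move_arm: Moves the arm, as the interface text tells. Shifts and turns lie within -1 to 1; 1 stands for 25 cm of shift or 90 degrees of turn. Its arguments: {"type":"object","properties":{"increments":{"type":"array","items":{"type":"array","items":{"type":"array","items":{"type":"number","minimum":-1,"maximum":1}}}},"gripper":{"type":"number"},"squeeze":{"type":"number"}},"required":["increments"]}

```bash
ls; mkdir -p pics; cat > h.py <<'E'
import numpy as np, cv2
from station import ctrl
from scipy.spatial.transform import Rotation as R
def cloud(im):
    K=im["K"];d=im["depth"];v,u=np.mgrid[0:480,0:640]
    P=np.stack([(u-K[0,2])/K[0,0]*d,-(v-K[1,2])/K[1,1]*d,-d],-1)
    E=im["extrinsics"];W=P@E[:3,:3].T+E[:3,3];W[d==0]=np.nan
    return W
def save(im,n):cv2.imwrite("pics/"+n,im["pixels"][:,:,::-1])
E
python3 - <<'E'
from h import *
o=ctrl.get_obs();print({k:np.round(v,3) for k,v in o.items()})
ims={}
for c in("side","top"):
    im=ctrl.get_image(c);save(im,c+"0.png");W=cloud(im);print(c,np.round(im["extrinsics"],3).tolist(),im["K"].tolist())
    np.savez(c+"0.npz",W=W,px=im["pixels"],d=im["depth"],K=im["K"],E=im["extrinsics"])
    for t in("stand","turret","basket","reagent_bottle","beaker","cuvette_box","seat"):
        for r in ctrl.trace(c,t)[:2]:
            m=r["region"];p=W[m];p=p[~np.isnan(p[:,0])]
            print(c,t,round(r["score"],2),np.round(r["pixel"]),m.sum(),np.round(np.percentile(p,[3,50,97],axis=0),3).tolist() if len(p) else None)
a=cv2.imread("pics/side0.png");b=cv2.imread("pics/top0.png")
E
```

```text
pics
{'t': np.float64(0.0), 'q': array([-1.266,  0.053,  1.614,  0.   ,  1.476, -0.119]), 'dq': array([-0.   , -0.   ,  0.   , -0.001,  0.002,  0.001]), 'effort': array([ 1.0000e-03, -3.9369e+01, -3.7017e+01, -0.0000e+00,  7.0000e-03,
       -0.0000e+00]), 'tool_pos': array([ 0.257, -0.569,  0.244]), 'tool_rot': array([ 0.893,  1.382, -0.891]), 'contact_force': array([0.258, 0.101, 0.932]), 'wrist_torque': array([0.005, 0.039, 0.01 ]), 'opening': np.float64(0.085)}
side [[-0.984, 0.093, -0.152, 0.403], [-0.178, -0.587, 0.79, 1.021], [-0.016, 0.804, 0.594, 0.939], [0.0, 0.0, 0.0, 1.0]] [[554.3419814527464, 0.0, 326.843163573058], [0.0, 554.3419814527464, 239.68943887290254], [0.0, 0.0, 1.0]]
side turret 0.94 [251. 316.] 3435 [[0.492, -0.12, 0.046], [0.612, 0.002, 0.148], [0.719, 0.095, 0.282]]
side basket 0.79 [380. 331.] 1172 [[0.507, 0.278, 0.004], [0.532, 0.31, 0.041], [0.56, 0.332, 0.185]]
side reagent_bottle 0.62 [330. 262.] 1352 [[0.674, 0.207, 0.009], [0.697, 0.229, 0.084], [0.725, 0.241, 0.151]]
side beaker 0.91 [206. 412.] 744 [[0.378, -0.402, 0.003], [0.409, -0.344, 0.06], [
[... 602 characters left out ...]
9, -0.182, 0.006], [0.651, -0.034, 0.164], [0.768, 0.094, 0.244]]
top turret 0.57 [229. 328.] 2566 [[0.492, -0.085, 0.042], [0.61, -0.016, 0.157], [0.714, 0.086, 0.258]]
top basket 0.59 [269. 191.] 768 [[0.508, 0.277, 0.0], [0.532, 0.302, 0.042], [0.556, 0.344, 0.185]]
top reagent_bottle 0.63 [200. 238.] 687 [[0.672, 0.182, 0.016], [0.69, 0.202, 0.101], [0.719, 0.23, 0.152]]
top reagent_bottle 0.58 [323. 475.] 850 [[0.378, -0.393, 0.001], [0.406, -0.376, 0.044], [0.435, -0.33, 0.086]]
top beaker 0.79 [323. 473.] 870 [[0.377, -0.394, 0.001], [0.406, -0.376, 0.044], [0.437, -0.33, 0.086]]
top cuvette_box 0.84 [210. 158.] 1303 [[0.643, 0.36, 0.013], [0.684, 0.408, 0.045], [0.729, 0.458, 0.049]]
```

View pics/side0.png

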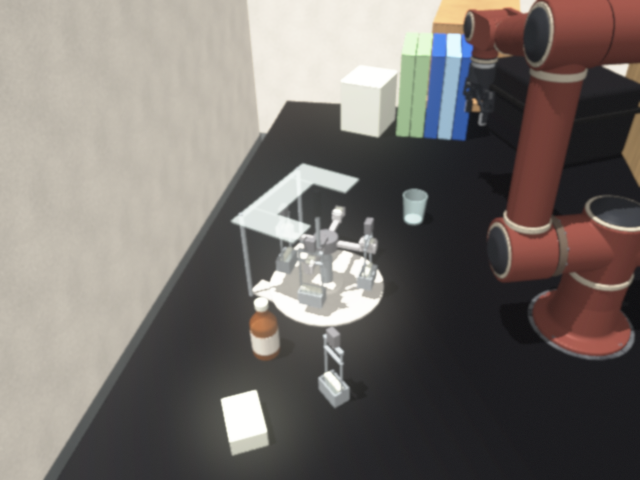

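View pics/top0.png

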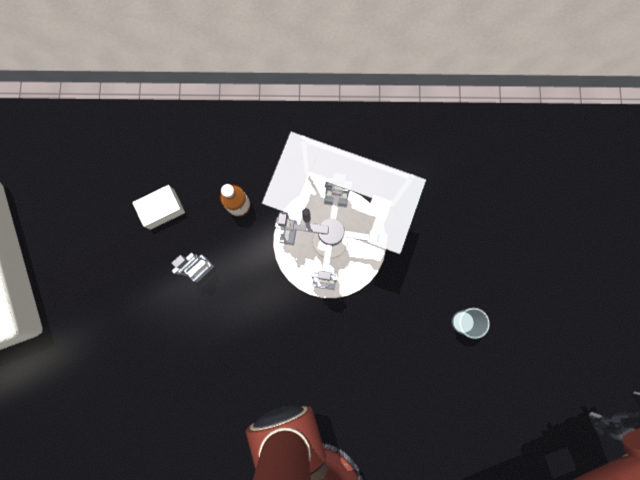

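Both pictures agree: the hood points away and to the right (yaw ≈ -0.3). The handle is at (306,215) in the top view, on the left, and the empty hook is under the hood at about (370,238). The loose basket is at (190,265). Next I fit these precisely.

```bash
python3 - <<'E'
from h import *
from scipy.optimize import least_squares
S=np.load("side0.npz");T=np.load("top0.npz")
for n,D in(("side",S),("top",T)):
    W=D["W"];px=D["px"].astype(int);x,y,z=W[...,0],W[...,1],W[...,2]
    # tray
    m=(abs(z-.010)<.006)&(px.min(-1)>110)&(np.hypot(x-.63,y+.01)<.22)
    im=m.astype(np.uint8)
    p=W[m][:,:2]
    c=p.mean(0)
    # outer hull-> circle with fixed radius .145
    hull=cv2.convexHull(p.astype(np.float32)).reshape(-1,2)
    f=least_squares(lambda c:np.hypot(*(hull-c).T)-.145,c,loss="soft_l1",f_scale=.003)
    print(n,"tray",len(p),f.x.round(4),np.std(f.fun).round(4))
    # hood
    m=(abs(z-.242)<.006)&(np.hypot(x-.67,y+.03)<.25)&(px.min(-1)>90)
    h=W[m][:,:2].astype(np.float32);r=cv2.minAreaRect(h);print(n,"hood",len(h),r,cv2.boxPoints(r).round(3).tolist())
    # handle
    dk=(z>.236)&(z<.33)&(np.hypot(x-.63,y+.01)<.09)&(px.max(-1)<110)
    q=W[dk];print(n,"handle",len(q),np.percentile(q,[2,50,98],axis=0).round(4).tolist() if len(q) else 0)
    for lo,hi in((.245,.27),(.27,.30),(.30,.33)):
        k=q[(q[:,2]>lo)&(q[:,2]<hi)];print(lo,len(k),k.mean(0).round(4) if len(k) else '')
    # basket
    m=(np.hypot(x-.533,y-.31)<.07)
    for lo,hi in((.015,.06),(.140,.156),(.156,.177),(.178,.190)):
        k=m&(z>lo)&(z<hi);b=W[k][:,:2].astype(np.float32)
        if len(b)>5:print(n,"bas",lo,len(b),cv2.minAreaRect(b),b.mean(0).round(4))
E
python3 - <<'E'
import cv2,sys
sys.path.insert(0,'.')
a=cv2.imread("pics/side0.png")[150:420,210:430];b=cv2.imread("pics/top0.png")[120:310,160:440]
a=cv2.resize(a,None,fx=2,fy=2,interpolation=2)[:540,:];b=cv2.resize(b,None,fx=1.28,fy=1.28,interpolation=2)
import numpy as np
o=np.zeros((540,800,3),np.uint8);o[:,:440]=a;o[:b.shape[0],440:440+min(b.shape[1],360)]=b[:,:360];cv2.imwrite("pics/crop0.png",o)
E
```

```text
side tray 4650 [ 0.6125 -0.0316] 0.0311
side hood 3652 ((0.676048219203949, -0.05223342776298523), (0.30800333619117737, 0.1742224097251892), 70.06440734863281) [[0.5419999957084656, -0.16699999570846558], [0.7049999833106995, -0.22699999809265137], [0.8100000023841858, 0.06300000101327896], [0.6470000147819519, 0.12200000137090683]]
side handle 199 [[0.6095, 0.0205, 0.252], [0.6159, 0.0284, 0.2875], [0.6241, 0.0334, 0.3188]]
0.245 50 [0.6157 0.0278 0.2612]
0.27 81 [0.6165 0.0287 0.2845]
0.3 68 [0.6164 0.0277 0.311 ]
side bas 0.015 619 ((0.5348248481750488, 0.3012080192565918), (0.03929340839385986, 0.061480626463890076), 44.567054748535156) [0.5345 0.3063]
side bas 0.14 79 ((0.5356237888336182, 0.3035549223423004), (0.013393810950219631, 0.05792691558599472), 51.91068649291992) [0.5296 0.3091]
side bas 0.156 106 ((0.5356940031051636, 0.3074098527431488), (0.014875059947371483, 0.028828537091612816), 76.73651123046875) [0.5333 0.3087]
side bas 0.178 117 ((0.5347210764884949, 0.30204397439956665), (0.01742911897599697, 0.029239008203148842), 44.84877395629883) [0.5345 0.3036]
top tray
[... 374 characters left out ...]
0.0244, 0.3145], [0.6215, 0.0304, 0.3194]]
0.245 7 [0.6087 0.0241 0.2622]
0.27 20 [0.609  0.025  0.2861]
0.3 54 [0.6136 0.0247 0.3148]
top bas 0.015 344 ((0.5330038070678711, 0.30327853560447693), (0.036809176206588745, 0.05829444155097008), 44.465728759765625) [0.5319 0.3023]
top bas 0.14 62 ((0.5317463278770447, 0.3017837107181549), (0.011294690892100334, 0.057811617851257324), 45.02302551269531) [0.534  0.3012]
top bas 0.156 43 ((0.5310997366905212, 0.2968536615371704), (0.011821145191788673, 0.028150038793683052), 72.48475646972656) [0.5313 0.2964]
top bas 0.178 96 ((0.5324857234954834, 0.30302608013153076), (0.015716830268502235, 0.02603951096534729), 44.531124114990234) [0.5328 0.3025]
```

View pics/crop0.png

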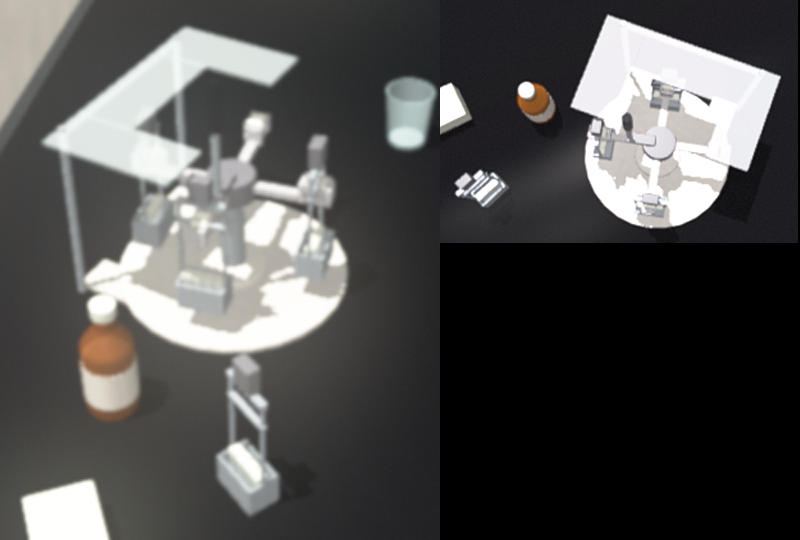

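```bash
cat >> h.py <<'E'
AX=np.array([.609,-.0265]);YAW=-.347
def rel(x,y,z,jaw=None):
    """total tool shift (units of .25 m) and turn (units of 90 deg, mod half turn) from measured pose to target"""
    o=ctrl.get_obs();M=R.from_rotvec(o["tool_rot"]).as_matrix()
    s=M.T@(np.array([x,y,z])-o["tool_pos"])/.25
    a=np.arctan2(M[1,2],M[0,2])
    t=None if jaw is None else (-((jaw-a+np.pi/2)%np.pi-np.pi/2))/(np.pi/2)
    return s.round(3),t,round(a,3)
def st():
    o=ctrl.get_obs();M=R.from_rotvec(o["tool_rot"]).as_matrix()
    print("t",round(float(o["t"]),2),"pos",np.round(o["tool_pos"],4),"jaw",round(np.arctan2(M[1,2],M[0,2]),3),"q",np.round(o["q"],2),"F",np.round(o["contact_force"],1),"op",round(float(o["opening"]),4),"xdown",M[:,0].round(3))
E
python3 - <<'E'
from h import *
st();o=ctrl.get_obs();print(R.from_rotvec(o["tool_rot"]).as_matrix().round(3))
a0=np.arctan2(.051,.005)
print(rel(.614,.0245,.40,a0+np.pi/2))
for n in("top0.npz","side0.npz"):
    W=np.load(n)["W"];d=np.hypot(W[...,0]-AX[0],W[...,1]-AX[1])
    print("hub top",np.nanpercentile(W[...,2][d<.02],[5,50,95]).round(3))
    # neighbouring baskets' tops / arm direction
    m=(d>.08)&(d<.13)&(W[...,2]>.19)&(W[...,2]<.235);p=W[m];a=np.arctan2(p[:,1]-AX[1],p[:,0]-AX[0]);
    hist=np.histogram(np.degrees(a),36,(-180,180));print([(int(b),int(c),round(float(np.nanpercentile(p[(a>=np.radians(b))&(a<np.radians(b+10)),2],95)),3)) for c,b in zip(*hist) if c>5])
E
```

```text
t 0.8 pos [ 0.257  -0.5697  0.2453] jaw -1.147 q [-1.27  0.05  1.61  0.    1.48 -0.12] F [-0.6  0.9  0.1] op 0.0855 xdown [ 0. -0. -1.]
[[ 0.     0.912  0.411]
 [-0.     0.411 -0.912]
 [-1.     0.     0.   ]]
(array([-0.619,  2.279, -1.579]), np.float64(-0.667994620361842), np.float64(-1.147))
hub top [0.156 0.159 0.166]
[(-180, 22, 0.196), (70, 35, 0.226), (80, 93, 0.227), (90, 26, 0.194), (150, 14, 0.194), (160, 54, 0.227), (170, 73, 0.227)]
hub top [0.024 0.08  0.165]
[(-20, 13, 0.221), (-10, 48, 0.222), (60, 11, 0.194), (70, 80, 0.227), (80, 135, 0.227), (90, 24, 0.196), (150, 11, 0.195), (160, 102, 0.227), (170, 49, 0.227)]
```

Request:
move_arm:
  increments:
    - [[-0.034,0.127,-0.088,0],[-0.034,0.127,-0.088,0],[-0.034,0.127,-0.088,0],[-0.034,0.127,-0.088,0],[-0.034,0.127,-0.088,0],[-0.034,0.127,-0.088,0],[-0.034,0.127,-0.088,0],[-0.034,0.127,-0.088,0],[-0.034,0.127,-0.088,0],[-0.034,0.127,-0.088,0],[-0.034,0.127,-0.088,0],[-0.034,0.127,-0.088,0],[-0.034,0.127,-0.088,0],[-0.034,0.127,-0.088,0],[-0.034,0.127,-0.088,0],[-0.034,0.127,-0.088,0],[-0.034,0.127,-0.088,0],[-0.034,0.127,-0.088,0]]
  gripper: 0.6

```text
t: 2.3
tool_pos: [0.6157, 0.0282, 0.3989]
tool_rot: [0.891, 1.38, -0.891]
contact_force: [0.6, -0.2, -0.4]
opening: 0.0343
```

Request:
move_arm:
  increments:
    - [[0,0,0,-0.0742],[0,0,0,-0.0742],[0,0,0,-0.0742],[0,0,0,-0.0742],[0,0,0,-0.0742],[0,0,0,-0.0742],[0,0,0,-0.0742],[0,0,0,-0.0742],[0,0,0,-0.0742],[0,0,0,0]]

```text
t: 3.13
tool_pos: [0.6151, 0.0263, 0.3983]
tool_rot: [0.076, 1.569, -0.076]
contact_force: [-0.1, -1.0, 0.6]
opening: 0.0344
```

```bash
cat >> h.py <<'E'
def wproj(im,P,o=None):
    """world point -> wrist pixel (equidistant)"""
    o=o or ctrl.get_obs();M=R.from_rotvec(o["tool_rot"]).as_matrix();t=M.T@(np.array(P)-o["tool_pos"])
    C=im["tool_from_camera"];c=C[:3,:3].T@(t-C[:3,3]);x,y,z=c[0],-c[1],-c[2]
    th=np.arctan2(np.hypot(x,y),z);K=im["K"];n=np.hypot(x,y)
    return np.array([K[0,2]+K[0,0]*th*x/n,K[1,2]+K[1,1]*th*y/n])
def wcloud(im,o):
    K=im["K"];d=im["depth"];v,u=np.mgrid[0:480,0:640];a=(u-K[0,2])/K[0,0];b=(v-K[1,2])/K[1,1];r=np.hypot(a,b)+1e-9
    k=np.tan(np.minimum(r,1.5))/r*d
    P=np.stack([a*k,-b*k,-d],-1);P[(d==0)|(r>1.45)]=np.nan
    C=im["tool_from_camera"];T=P@C[:3,:3].T+C[:3,3]
    return T@R.from_rotvec(o["tool_rot"]).as_matrix().T+o["tool_pos"]
E
python3 - <<'E'
from h import *
st();o=ctrl.get_obs();im=ctrl.get_image("wrist")
W=wcloud(im,o);px=im["pixels"].astype(int)
for P in((.614,.0245,.319),(.609,-.0265,.165)):
    p=wproj(im,P,o);print(p.round(1));cv2.circle(im["pixels"],tuple(p.astype(int)),4,(255,0,0),1)
save(im,"w1.png")
z=W[...,2];m=(np.hypot(W[...,0]-.614,W[...,1]-.0245)<.025)&(z>.25)&(z<.33)
p=W[m];print(len(p),np.nanpercentile(p,[3,50,97],axis=0).round(4).tolist() if len(p) else 0)
m2=m&(z>.31);print(W[m2].mean(0),m2.sum())
E
```

```text
t 3.13 pos [0.6151 0.0263 0.3983] jaw -0.096 q [-0.08 -0.01  1.43 -0.    1.73  0.02] F [-0.1 -1.   0.6] op 0.0344 xdown [ 0. -0. -1.]
[320.8 251.9]
[321.1 251.3]
1014 [[0.61, 0.0196, 0.2583], [0.6172, 0.0298, 0.3142], [0.624, 0.0328, 0.3179]]
[0.6170593  0.02602392 0.31637158] 552
```

View pics/w1.png

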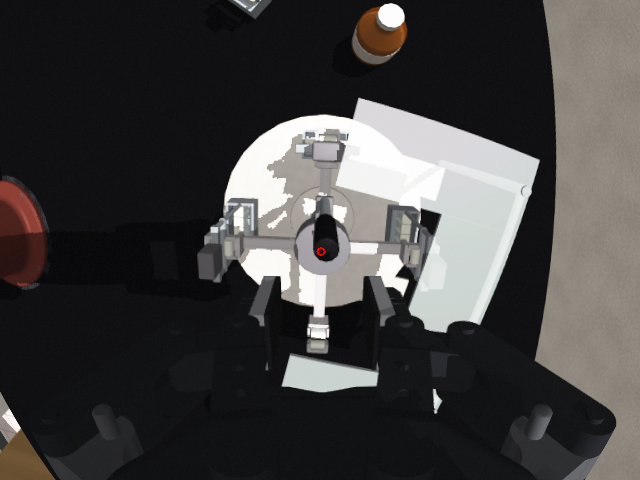

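The handle's top is at (326,250), about 2 mm from where I expected it and between the jaw lines. I descend around it and narrow the cage.

Request:
move_arm:
  increments:
    - [[0.111,0,0.002,0],[0.111,0,0,0],[0.111,0,0,0],[0.111,0,0,0],[0,0,0,0]]

```text
t: 3.6
tool_pos: [0.6126, 0.0264, 0.2797]
tool_rot: [0.08, 1.581, -0.079]
contact_force: [-0.2, 0.0, -2.1]
opening: 0.0342
```

Request:
move_arm:
  increments:
    - [[0,0,0,0],[0,0,0,0],[0,0,0,0],[0,0,0,0]]
  gripper: 0.74
  squeeze: 20

```text
t: 3.93
tool_pos: [0.6167, 0.0262, 0.2903]
tool_rot: [0.077, 1.565, -0.077]
contact_force: [0.1, -0.1, -0.2]
opening: 0.0221
```

Request:
move_arm:
  increments:
    - [[0,-0.0007,0.0168,0.0509],[0,-0.0007,0.0168,0.0509],[0,-0.0007,0.0168,0.0509],[0,-0.0007,0.0168,0.0509],[0,-0.0007,0.0168,0.0509]]

```text
t: 4.35
tool_pos: [0.6357, 0.0205, 0.2897]
tool_rot: [0.394, 1.534, -0.392]
contact_force: [-3.3, 2.5, 2.4]
opening: 0.0223
```

```bash
python3 - <<'E'
from h import *
st()
E
```

```text
t 4.35 pos [0.6357 0.0205 0.2897] jaw -0.502 q [-0.09  0.06  1.54  0.    1.55  0.42] F [-3.3  2.5  2.4] op 0.0223 xdown [ 0.001  0.001 -1.   ]
```

Request:
move_arm:
  increments:
    - [[0,-0.0007,0.0168,0.0509],[0,-0.0007,0.0168,0.0509],[0,-0.0007,0.0168,0.0509],[0,-0.0007,0.0168,0.0509],[0,-0.0007,0.0168,0.0509],[0,-0.0007,0.0168,0.0509],[0,-0.0007,0.0168,0.0509],[0,-0.0007,0.0168,0.0509]]

```text
t: 5.02
tool_pos: [0.6587, -0.0031, 0.2897]
tool_rot: [0.889, 1.382, -0.884]
contact_force: [-1.1, 3.1, 1.8]
opening: 0.0223
```

Request:
move_arm:
  increments:
    - [[0,-0.0007,0.0168,0.0509],[0,-0.0007,0.0168,0.0509],[0,-0.0007,0.0168,0.0509],[0,-0.0007,0.0168,0.0509],[0,-0.0007,0.0168,0.0509],[0,-0.0007,0.0168,0.0509],[0,-0.0007,0.0168,0.0509],[0,0,0,0]]

```text
t: 5.68
tool_pos: [0.6633, -0.0331, 0.2894]
tool_rot: [1.304, 1.143, -1.301]
contact_force: [-0.0, -0.5, -0.3]
opening: 0.0223
```

```bash
python3 - <<'E'
from h import *
st();o=ctrl.get_obs();M=R.from_rotvec(o["tool_rot"]).as_matrix();print("F tool",(M.T@o["contact_force"]).round(1),"radial ang",np.arctan2(o["tool_pos"][1]-AX[1],o["tool_pos"][0]-AX[0]),np.hypot(*(o["tool_pos"][:2]-AX)))
im=ctrl.get_image("top");W=cloud(im);z=W[...,2];d=np.hypot(W[...,0]-AX[0],W[...,1]-AX[1])
m=(d>.08)&(d<.13)&(z>.20)&(z<.235);p=W[m];a=np.degrees(np.arctan2(p[:,1]-AX[1],p[:,0]-AX[0]))
h=np.histogram(a,36,(-180,180));print([(int(b),int(c)) for c,b in zip(*h) if c>5])
for lo,hi in((40,100),(-130,-80)):
    k=(a>lo)&(a<hi);print(lo,k.sum(),a[k].mean() if k.any() else None)
E
```

```text
t 5.68 pos [ 0.6633 -0.0331  0.2894] jaw -1.699 q [-0.16  0.12  1.47  0.    1.55  1.54] F [-0.  -0.5 -0.3] op 0.0223 xdown [ 0.003 -0.    -1.   ]
F tool [0.3 0.  0.5] radial ang -0.12070689206621127 0.054661712341042605
[(80, 28), (90, 16)]
40 44 88.10735806701152
-130 0 None
```

Request:
move_arm:
  increments:
    - [[0,-0.0004,0.0084,0.0255],[0,-0.0004,0.0084,0.0255],[0,-0.0004,0.0084,0.0255],[0,-0.0004,0.0084,0.0255]]

```text
t: 6.07
tool_pos: [0.6613, -0.04, 0.2887]
tool_rot: [1.419, 1.06, -1.414]
contact_force: [0.8, 3.6, 1.4]
opening: 0.0218
```

Request:
move_arm:
  increments:
    - [[0,-0.0001,0.0042,0.0127],[0,-0.0001,0.0042,0.0127],[0,-0.0001,0.0042,0.0127]]

```text
t: 6.32
tool_pos: [0.6601, -0.0436, 0.2885]
tool_rot: [1.461, 1.024, -1.458]
contact_force: [1.2, 2.5, 2.9]
opening: 0.0219
```

Request:
move_arm:
  increments:
    - [[0,-0.0001,0.0042,0.0127],[0,-0.0001,0.0042,0.0127],[0,0,0,0]]

```text
t: 6.57
tool_pos: [0.6587, -0.0462, 0.2874]
tool_rot: [1.488, 1.0, -1.488]
contact_force: [1.4, 2.2, 2.1]
opening: 0.0223
```

Request:
move_arm:
  increments:
    - [[0,0,0.003,0.006],[0,0,0,0]]

```text
t: 6.73
tool_pos: [0.6584, -0.0468, 0.2872]
tool_rot: [1.494, 0.995, -1.495]
contact_force: [1.7, 2.1, 1.8]
opening: 0.0222
```

```bash
python3 - <<'E'
from h import *
st();o=ctrl.get_obs();M=R.from_rotvec(o["tool_rot"]).as_matrix();print("F tool",(M.T@o["contact_force"]).round(1),"radial ang",np.arctan2(o["tool_pos"][1]-AX[1],o["tool_pos"][0]-AX[0]),np.hypot(*(o["tool_pos"][:2]-AX)))
E
```

```text
t 6.73 pos [ 0.6584 -0.0468  0.2872] jaw -1.967 q [-0.18  0.11  1.48 -0.    1.55  1.78] F [1.7 2.1 1.8] op 0.0222 xdown [-0. -0. -1.]
F tool [-1.8  0.8 -2.6] radial ang -0.38911872054073615 0.05340801736097617
```

Request:
move_arm:
  increments:
    - [[0,0,0.005,0.012],[0,0,0,0]]

```text
t: 6.9
tool_pos: [0.6579, -0.048, 0.2871]
tool_rot: [1.508, 0.983, -1.509]
contact_force: [1.0, 2.4, 2.9]
opening: 0.0225
```

Request:
move_arm:
  increments:
    - [[0,0,0.004,0.012],[0,0,0,0]]

```text
t: 7.07
tool_pos: [0.6576, -0.0485, 0.2871]
tool_rot: [1.522, 0.972, -1.521]
contact_force: [1.2, 4.1, 1.9]
opening: 0.022
```

Request:
move_arm:
  increments:
    - [[0,0,0.003,0.006],[0,0,0,0]]

```text
t: 7.23
tool_pos: [0.6575, -0.0486, 0.2871]
tool_rot: [1.529, 0.967, -1.527]
contact_force: [2.0, 5.1, 1.1]
opening: 0.0221
```

Request:
move_arm:
  increments:
    - [[0,0,0.004,0],[0,0,0,0],[0,0,0,0]]

```text
t: 7.48
tool_pos: [0.6574, -0.0487, 0.2872]
tool_rot: [1.53, 0.969, -1.525]
contact_force: [3.1, 7.7, 1.0]
opening: 0.0227
```

Request:
move_arm:
  increments:
    - [[0,0,-0.008,0],[0,0,-0.008,0],[0,0,0,0]]
  gripper: 0.6

```text
t: 7.73
tool_pos: [0.6582, -0.0471, 0.2866]
tool_rot: [1.526, 0.966, -1.53]
contact_force: [-0.4, -0.6, 0.1]
opening: 0.0343
```

```bash
python3 - <<'E'
from h import *
st()
E
```

```text
t 7.73 pos [ 0.6582 -0.0471  0.2866] jaw -2.014 q [-0.18  0.11  1.48 -0.    1.55  1.83] F [-0.4 -0.6  0.1] op 0.0343 xdown [-0.002 -0.001 -1.   ]
```

Request:
move_arm:
  increments:
    - [[-0.12,0,0,0],[-0.15,0,0,0],[-0.15,0,0,0],[-0.03,0,0,0],[0,0,0,0]]
  gripper: 0.4

```text
t: 8.15
tool_pos: [0.6595, -0.0474, 0.4053]
tool_rot: [1.531, 0.959, -1.521]
contact_force: [0.5, -0.1, 1.4]
opening: 0.0511
```

```bash
python3 - <<'E'
from h import *
st();print(rel(.5327,.3027,.34,.777))
E
```

```text
t 8.15 pos [ 0.6595 -0.0474  0.4053] jaw -2.014 q [-0.18  0.09  1.31 -0.    1.73  1.83] F [ 0.5 -0.1  1.4] op 0.0511 xdown [ 0.008 -0.002 -1.   ]
(array([ 0.254, -1.061, -1.047]), np.float64(0.2230005310368904), np.float64(-2.014))
```

Request:
move_arm:
  increments:
    - [[0.0254,-0.1061,-0.1047,0],[0.0254,-0.1061,-0.1047,0],[0.0254,-0.1061,-0.1047,0],[0.0254,-0.1061,-0.1047,0],[0.0254,-0.1061,-0.1047,0],[0.0254,-0.1061,-0.1047,0],[0.0254,-0.1061,-0.1047,0],[0.0254,-0.1061,-0.1047,0],[0.0254,-0.1061,-0.1047,0],[0.0254,-0.1061,-0.1047,0],[0,0,0,-0.0773],[0,0,0,-0.0773],[0,0,0,-0.0773],[0,0,0,-0.0773],[0,0,0,-0.0773],[0,0,0,-0.0773],[0,0,0,-0.0773],[0,0,0,-0.0773],[0,0,0,-0.0773],[0,0,0,-0.0773]]

```text
t: 9.82
tool_pos: [0.5304, 0.3027, 0.3333]
tool_rot: [0.618, 1.483, -0.624]
contact_force: [-0.1, 0.4, -0.6]
opening: 0.0509
```

Request:
move_arm:
  increments:
    - [[0,0,0,-0.0773],[0,0,0,-0.0773],[0,0,0,-0.0773],[0,0,0,-0.0773],[0,0,0,-0.0773],[0,0,0,-0.0773],[0,0,0,-0.0773],[0,0,0,-0.0773],[0,0,0,-0.0773],[0,0,0,-0.0773],[0,0,0,-0.0773],[0,0,0,-0.0773],[0,0,0,-0.0773],[0,0,0,0],[0,0,0,0]]

```text
t: 11.07
tool_pos: [0.5306, 0.303, 0.3341]
tool_rot: [-0.607, 1.488, 0.606]
contact_force: [-0.7, 0.1, -0.9]
opening: 0.0513
```

```bash
python3 - <<'E'
from h import *
st();o=ctrl.get_obs();im=ctrl.get_image("wrist");W=wcloud(im,o)
m=(np.hypot(W[...,0]-.533,W[...,1]-.303)<.04)&(abs(W[...,2]-.184)<.006);b=W[m][:,:2].astype(np.float32)
print(len(b),cv2.minAreaRect(b) if len(b)>5 else 0,W[m].mean(0).round(4))
p=wproj(im,(.5327,.3027,.184),o).astype(int);cv2.circle(im["pixels"],tuple(p),3,(255,0,0),1);print(p);save(im,"w2.png")
im=ctrl.get_image("top");W=cloud(im);z=W[...,2];d=np.hypot(W[...,0]-AX[0],W[...,1]-AX[1])
m=(d>.075)&(d<.135)&(z>.222)&(z<.232);p=W[m];a=np.degrees(np.arctan2(p[:,1]-AX[1],p[:,0]-AX[0]))
for lo,hi in((40,100),(-130,-80)):
    k=(a>lo)&(a<hi);print(lo,k.sum(),np.median(a[k]) if k.any() else None,p[k].mean(0))
q=W[(z>.31)&(z<.325)&(d<.08)];print("handle",len(q),q.mean(0))
m=(d>.075)&(d<.135)&(z>.14)&(z<.20);p=W[m];a=np.degrees(np.arctan2(p[:,1]-AX[1],p[:,0]-AX[0]));k=abs(a-160)<25;print("hook",k.sum(),np.median(a[k]),np.percentile(p[k],[3,50,97],axis=0).round(4).tolist())
c=im["pixels"][150:330,230:430];cv2.imwrite("pics/t2.png",cv2.resize(c,None,fx=3,fy=3,interpolation=2)[:,:,::-1])
E
```

```text
t 11.07 pos [0.5306 0.303  0.3341] jaw 0.776 q [ 0.4  -0.02  1.54 -0.    1.62 -0.38] F [-0.7  0.1 -0.9] op 0.0513 xdown [-0.003 -0.002 -1.   ]
700 ((0.5342238545417786, 0.3030887246131897), (0.015733225271105766, 0.02629626728594303), 44.173484802246094) [0.5338 0.3035 0.1838]
[323 222]
40 18 76.09606939221281 [0.63412024 0.07582737 0.22417897]
-130 19 -115.74436041465961 [ 0.56276481 -0.12172068  0.22465356]
handle 57 [ 0.6564208  -0.04386128  0.31617772]
hook 203 160.15664514502967 [[0.4913, -0.0049, 0.1468], [0.5115, 0.008, 0.167], [0.5369, 0.0231, 0.1723]]
```

View pics/t2.png

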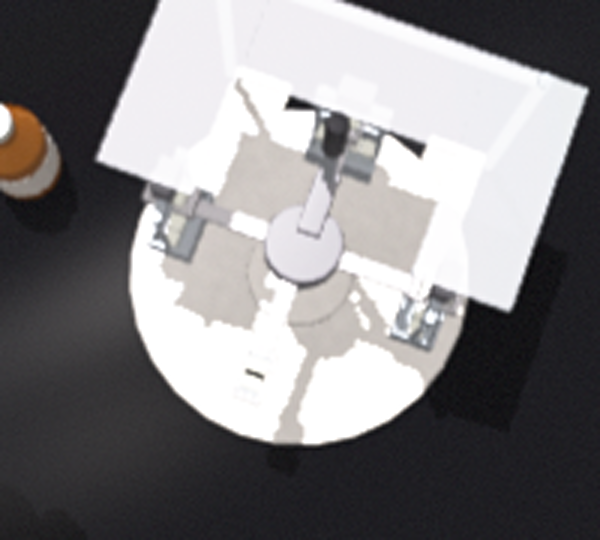

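View pics/w2.png

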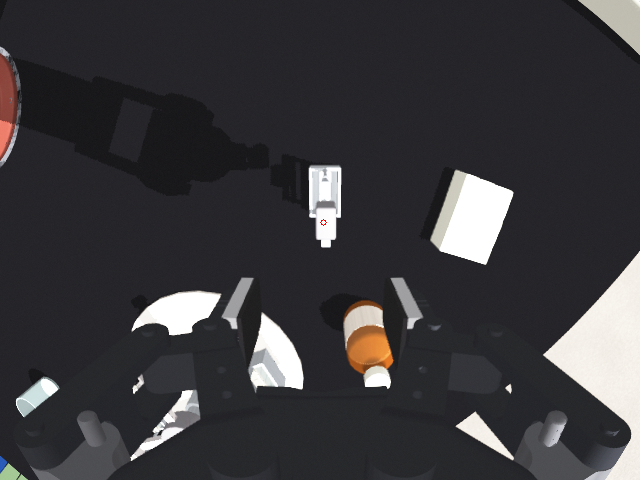

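The carousel stands at its stop: the slot is at (254,373) in the crop, and the hook direction of 160.2° matches the stand's front at 160.1°. In the wrist view the block is at (325,222), 2 px from my mark. I descend to grip it.

Request:
move_arm:
  increments:
    - [[0.12,-0.0035,0.004,0],[0.13,-0.0035,0.0044,0],[0.13,0,0,0],[0.12,0,0,0],[0.07,0,0,0],[0.04,0,0,0],[0.025,0,0,0],[0.013,0,0,0],[0,0,0,0],[0,0,0,0]]

```text
t: 12.0
tool_pos: [0.5347, 0.3041, 0.176]
tool_rot: [-0.609, 1.481, 0.609]
contact_force: [-0.0, 0.4, 0.8]
opening: 0.0508
```

Request:
move_arm:
  increments:
    - [[0,0,0,0],[0,0,0,0],[0,0,0,0],[0,0,0,0],[0,0,0,0],[0,0,0,0]]
  gripper: 1.0
  squeeze: 40

```text
t: 12.5
tool_pos: [0.5343, 0.304, 0.1755]
tool_rot: [-0.609, 1.482, 0.609]
contact_force: [0.1, -0.6, 4.6]
opening: 0.0154
```

```bash
python3 - <<'E'
from h import *
st()
E
```

```text
t 12.5 pos [0.5343 0.304  0.1755] jaw 0.779 q [ 0.4   0.08  1.7  -0.    1.36 -0.38] F [ 0.1 -0.6  4.6] op 0.0154 xdown [ 0.002  0.001 -1.   ]
```

Request:
move_arm:
  increments:
    - [[-0.06,0,0,0],[-0.1,0,0,0],[-0.1,0,0,0],[-0.05,0,0,0],[0,-0.03,-0.06,0],[0,-0.0537,-0.1009,0],[0,-0.0537,-0.1009,0],[0,-0.0537,-0.1009,0],[0,-0.0537,-0.1009,0],[0,-0.0537,-0.1009,0],[0,-0.0537,-0.1009,0],[0,-0.0537,-0.1009,0],[0,-0.0537,-0.1009,0],[0,-0.0537,-0.1009,0],[0,-0.0237,-0.0409,0],[0,0,0,0]]

```text
t: 13.83
tool_pos: [0.4478, 0.0291, 0.2509]
tool_rot: [-0.607, 1.486, 0.606]
contact_force: [1.2, -0.4, -0.8]
opening: 0.0153
```

Request:
move_arm:
  increments:
    - [[0,0,0,0.05],[0,0,0,0.07],[0,0,0,0.07],[0,0,0,0.07],[0,0,0,0.07],[0,0,0,0.07],[0,0,0,0.07],[0,0,0,0.07],[0,0,0,0.07],[0,0,0,0.06],[0,0,0,0.047],[0,0,0,0],[0,0,0,0]]

```text
t: 14.92
tool_pos: [0.4486, 0.0316, 0.2512]
tool_rot: [0.27, 1.555, -0.27]
contact_force: [-0.4, -0.3, -1.7]
opening: 0.0153
```

```bash
python3 - <<'E'
from h import *
st();print(rel(.449,.0313,.2525,-.347))
o=ctrl.get_obs()
im=ctrl.get_image("side");W=cloud(im)
u=np.array([np.cos(YAW),np.sin(YAW)]);v=np.array([-u[1],u[0]])
P=W.reshape(-1,3);S=np.c_[(P[:,:2]-AX)@u,(P[:,:2]-AX)@v,P[:,2]]
k=(S[:,0]<-.08)&(S[:,0]>-.14)&(abs(S[:,1])<.03)&(S[:,2]>.12)&(S[:,2]<.2)
print("hook stand frame",k.sum(),np.nanpercentile(S[k],[3,50,97],axis=0).round(4).tolist())
k=(S[:,0]<-.145)&(S[:,0]>-.20)&(abs(S[:,1])<.045)&(S[:,2]>.06)&(S[:,2]<.125)
print("box",k.sum(),np.nanpercentile(S[k],[2,50,98],axis=0).round(4).tolist(),cv2.minAreaRect(S[k][:,:2].astype(np.float32)))
save(im,"s3full.png")
c=im["pixels"][150:350,270:470];cv2.imwrite("pics/s3.png",cv2.resize(c,None,fx=3,fy=3,interpolation=2)[:,:,::-1])
E
```

```text
t 14.92 pos [0.4486 0.0316 0.2512] jaw -0.344 q [-0.1  -0.39  1.99  0.    1.54  0.25] F [-0.4 -0.3 -1.7] op 0.0153 xdown [-0.001  0.    -1.   ]
(array([-0.005, -0.001,  0.002]), np.float64(0.0016376959992154677), np.float64(-0.344))
hook stand frame 258 [[-0.1234, -0.0112, 0.1411], [-0.1055, 0.0041, 0.1625], [-0.0853, 0.0116, 0.1723]]
box 522 [[-0.1898, -0.03, 0.0779], [-0.1759, 0.0114, 0.1047], [-0.1538, 0.0292, 0.1222]] ((-0.1719135344028473, -0.001081656664609909), (0.06294427812099457, 0.037674278020858765), 88.83316802978516)
```

View pics/s3.png

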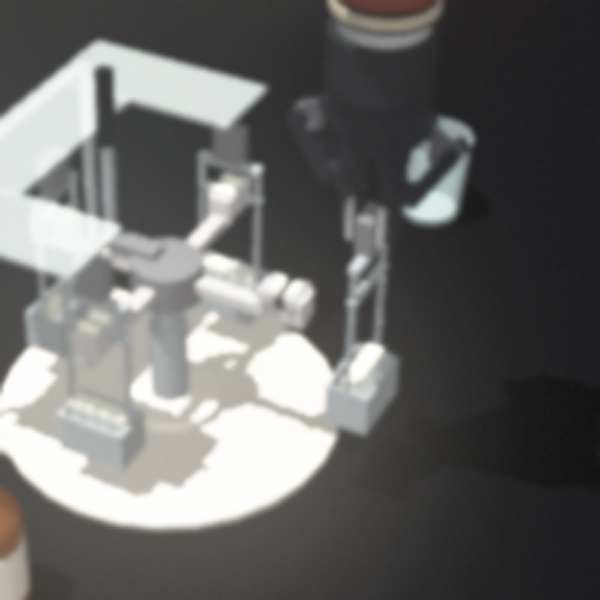

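The side view shows the box just outside the hook, with the hook tip at about (300,300) in the crop. The hook's height falls between the caps and the hanging bar, and the alignment is good. I move radially inward.

Request:
move_arm:
  increments:
    - [[0,0,0.015,0.0016],[0,0,0.03,0],[0,0,0.04,0],[0,0,0.045,0],[0,0,0.045,0],[0,0,0.04,0],[0,0,0.03,0],[0,0,0.0174,0],[0,0,0,0],[0,0,0,0]]

```text
t: 15.8
tool_pos: [0.5103, 0.0085, 0.2517]
tool_rot: [0.274, 1.554, -0.274]
contact_force: [-1.3, 0.5, -1.5]
opening: 0.0151
```

```bash
python3 - <<'E'
from h import *
st();L=AX-.105*np.array([np.cos(YAW),np.sin(YAW)]);print(L,rel(*L,.2312,-.347))
im=ctrl.get_image("side");c=im["pixels"][150:350,270:470];cv2.imwrite("pics/s4.png",cv2.resize(c,None,fx=3,fy=3,interpolation=2)[:,:,::-1])
E
```

```text
t 15.8 pos [0.5103 0.0085 0.2517] jaw -0.35 q [-0.13 -0.23  1.87  0.    1.5   0.22] F [-1.3  0.5 -1.5] op 0.0151 xdown [-0.001  0.    -1.   ]
[0.5102583  0.00920821] (array([ 0.082,  0.003, -0.001]), np.float64(-0.0017144879679393394), np.float64(-0.35))
```

View pics/s4.png

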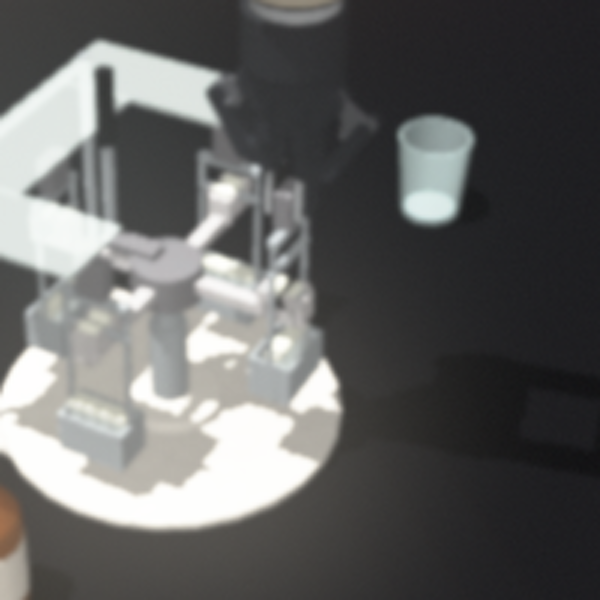

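The basket straddles the hook cleanly. I lower it to just above the rollers.

Request:
move_arm:
  increments:
    - [[0.02,0.003,0,0],[0.02,0,0,0],[0.016,0,0,0],[0.012,0,0,0],[0.008,0,0,0],[0,0,0,0],[0,0,0,0]]

```text
t: 16.43
tool_pos: [0.5104, 0.0093, 0.2327]
tool_rot: [0.274, 1.554, -0.274]
contact_force: [1.3, 0.0, -1.4]
opening: 0.0154
```

Request:
move_arm:
  increments:
    - [[0.006,0,0,0],[0.004,0,0,0],[0,0,0,0]]

```text
t: 16.68
tool_pos: [0.5105, 0.0092, 0.2302]
tool_rot: [0.274, 1.553, -0.274]
contact_force: [-1.3, -0.3, -2.3]
opening: 0.0152
```

Request:
move_arm:
  increments:
    - [[0.004,0,0,0],[0.004,0,0,0],[0,0,0,0]]

```text
t: 16.93
tool_pos: [0.5106, 0.0092, 0.2282]
tool_rot: [0.274, 1.553, -0.274]
contact_force: [0.1, -0.1, -0.3]
opening: 0.0152
```

Request:
move_arm:
  increments:
    - [[0.004,0,0,0],[0.004,0,0,0],[0,0,0,0]]

```text
t: 17.18
tool_pos: [0.5113, 0.009, 0.2269]
tool_rot: [0.274, 1.551, -0.274]
contact_force: [2.0, -0.4, 0.2]
opening: 0.0151
```

Request:
move_arm:
  increments:
    - [[0.004,0,0,0],[0.004,0,0,0],[0,0,0,0]]

```text
t: 17.43
tool_pos: [0.5114, 0.009, 0.2262]
tool_rot: [0.274, 1.551, -0.274]
contact_force: [0.7, -1.1, 4.6]
opening: 0.0154
```

Request:
move_arm:
  increments:
    - [[0.004,0,0,0],[0.004,0,0,0],[0,0,0,0]]

```text
t: 17.68
tool_pos: [0.5111, 0.0091, 0.2237]
tool_rot: [0.274, 1.551, -0.274]
contact_force: [0.2, -0.8, 3.5]
opening: 0.0155
```

Request:
move_arm:
  increments:
    - [[0.004,0,0,0],[0.004,0,0,0],[0,0,0,0]]

```text
t: 17.93
tool_pos: [0.5105, 0.0093, 0.2195]
tool_rot: [0.274, 1.553, -0.274]
contact_force: [2.2, -0.7, -0.3]
opening: 0.0151
```

Request:
move_arm:
  increments:
    - [[0.004,0,0,0],[0.004,0,0,0],[0,0,0,0]]

```text
t: 18.18
tool_pos: [0.5105, 0.0093, 0.2178]
tool_rot: [0.274, 1.553, -0.274]
contact_force: [3.3, -0.4, -0.3]
opening: 0.0151
```

Request:
move_arm:
  increments:
    - [[0.004,0,0,0],[0,0,0,0]]

```text
t: 18.35
tool_pos: [0.5106, 0.0092, 0.2171]
tool_rot: [0.274, 1.553, -0.274]
contact_force: [2.2, -1.2, 0.7]
opening: 0.0154
```

Request:
move_arm:
  increments:
    - [[0.004,0,0,0],[0,0,0,0]]

```text
t: 18.52
tool_pos: [0.5107, 0.0092, 0.2163]
tool_rot: [0.274, 1.553, -0.274]
contact_force: [3.2, -0.8, -0.2]
opening: 0.0151
```

Request:
move_arm:
  increments:
    - [[0.003,0,0,0],[0,0,0,0]]

```text
t: 18.68
tool_pos: [0.5107, 0.0092, 0.216]
tool_rot: [0.274, 1.553, -0.274]
contact_force: [2.6, -0.6, 2.7]
opening: 0.015
```

Request:
move_arm:
  increments:
    - [[0.003,0,0,0],[0,0,0,0]]

```text
t: 18.85
tool_pos: [0.5108, 0.0092, 0.2159]
tool_rot: [0.274, 1.553, -0.274]
contact_force: [0.9, -0.7, 5.0]
opening: 0.0149
```

Request:
move_arm:
  increments:
    - [[0.004,0,0,0],[0,0,0,0],[0,0,0,0]]

```text
t: 19.1
tool_pos: [0.5109, 0.0092, 0.2158]
tool_rot: [0.274, 1.552, -0.274]
contact_force: [-0.8, -1.5, 8.8]
opening: 0.0151
```

Request:
move_arm:
  increments:
    - [[0.004,0,0,0],[0,0,0,0],[0,0,0,0]]

```text
t: 19.35
tool_pos: [0.5109, 0.0092, 0.2156]
tool_rot: [0.274, 1.552, -0.274]
contact_force: [-1.9, -0.7, 11.8]
opening: 0.0151
```

Request:
move_arm:
  increments:
    - [[0.003,0,0,0],[0,0,0,0],[0,0,0,0]]

```text
t: 19.6
tool_pos: [0.511, 0.0092, 0.2156]
tool_rot: [0.274, 1.552, -0.274]
contact_force: [-3.2, 0.3, 14.3]
opening: 0.0151
```

Request:
move_arm:
  increments:
    - [[-0.011,0,0,0],[0,0,0,0]]

```text
t: 19.77
tool_pos: [0.5109, 0.0092, 0.2158]
tool_rot: [0.274, 1.552, -0.274]
contact_force: [1.7, -0.7, 8.1]
opening: 0.0156
```

Request:
move_arm:
  increments:
    - [[0,0,0,0],[0,0,0,0],[0,0,0,0],[0,0,0,0],[0,0,0,0]]
  gripper: 0.5

```text
t: 20.18
tool_pos: [0.5099, 0.0094, 0.2138]
tool_rot: [0.274, 1.555, -0.274]
contact_force: [-0.3, -0.7, -1.1]
opening: 0.0427
```

```bash
python3 - <<'E'
from h import *
st()
E
```

```text
t 20.18 pos [0.5099 0.0094 0.2138] jaw -0.35 q [-0.13 -0.2   1.91  0.    1.44  0.22] F [-0.3 -0.7 -1.1] op 0.0427 xdown [-0.002  0.    -1.   ]
```

Pressed to 14 N and released. I retract straight up, then clear to the front and check.

Request:
move_arm:
  increments:
    - [[-0.03,0,0,0],[-0.08,0,0,0],[-0.12,0,0,0],[-0.15,0,0,0],[-0.15,0,0,0],[-0.1,0,-0.1,0],[0,0,-0.15,0],[0,0,-0.15,0],[0,0,0,0],[0,0,0,0]]

```text
t: 21.02
tool_pos: [0.4156, 0.044, 0.3736]
tool_rot: [0.274, 1.55, -0.273]
contact_force: [1.4, -0.3, -0.6]
opening: 0.0426
```

```bash
python3 - <<'E'
from h import *
st();u=np.array([np.cos(YAW),np.sin(YAW)]);v=np.array([-u[1],u[0]])
for c in("side","top"):
    im=ctrl.get_image(c);P=cloud(im).reshape(-1,3);S=np.c_[(P[:,:2]-AX)@u,(P[:,:2]-AX)@v,P[:,2]]
    k=(abs(S[:,0]+.105)<.03)&(abs(S[:,1])<.03)&(S[:,2]>.20)&(S[:,2]<.25);b=S[k]
    print(c,len(b),np.nanpercentile(b[:,2],[50,97]).round(4) if len(b) else '')
    t=b[b[:,2]>np.nanpercentile(b[:,2],97)-.006] if len(b) else b;print(cv2.minAreaRect(t[:,:2].astype(np.float32)) if len(t)>4 else '')
    k=(abs(S[:,0]+.105)<.03)&(abs(S[:,1])<.04)&(S[:,2]>.035)&(S[:,2]<.09);b=S[k];print("box",cv2.minAreaRect(b[:,:2].astype(np.float32)),np.percentile(b[:,2],[3,97]).round(3))
    for n in("reagent_bottle","beaker","cuvette_box"):
        r=ctrl.trace(c,n);W=P[r[0]["region"].ravel()] if r else None
        if r:print(n,round(r[0]["score"],2),np.nanmedian(W,axis=0).round(3))
    if c=="side":cv2.imwrite("pics/s5.png",cv2.resize(im["pixels"][150:350,270:470],None,fx=3,fy=3,interpolation=2)[:,:,::-1])
E
```

```text
t 21.02 pos [0.4156 0.044  0.3736] jaw -0.349 q [-0.07 -0.51  1.87 -0.    1.77  0.28] F [ 1.4 -0.3 -0.6] op 0.0426 xdown [ 0.003 -0.    -1.   ]
side 135 [0.2193 0.2275]
((-0.10842104256153107, -0.0007021725177764893), (0.018220895901322365, 0.029981786385178566), 3.7168173789978027)
box ((-0.09589304029941559, -0.0014191046357154846), (0.06550557911396027, 0.03895854204893112), 89.03650665283203) [0.044 0.087]
reagent_bottle 0.88 [0.696 0.229 0.084]
beaker 0.73 [ 0.409 -0.343  0.061]
cuvette_box 0.91 [0.685 0.427 0.046]
top 101 [0.2241 0.2274]
((-0.11088745296001434, -0.000930524431169033), (0.01543404720723629, 0.025422362610697746), 0.42683714628219604)
box ((-0.09859771281480789, -0.0009260829538106918), (0.03584069013595581, 0.05815131962299347), 0.3776743710041046) [0.04  0.085]
reagent_bottle 0.49 [ 0.617 -0.037  0.157]
beaker 0.58 [ 0.407 -0.376  0.043]
cuvette_box 0.67 [0.684 0.407 0.044]
```

View pics/s5.png

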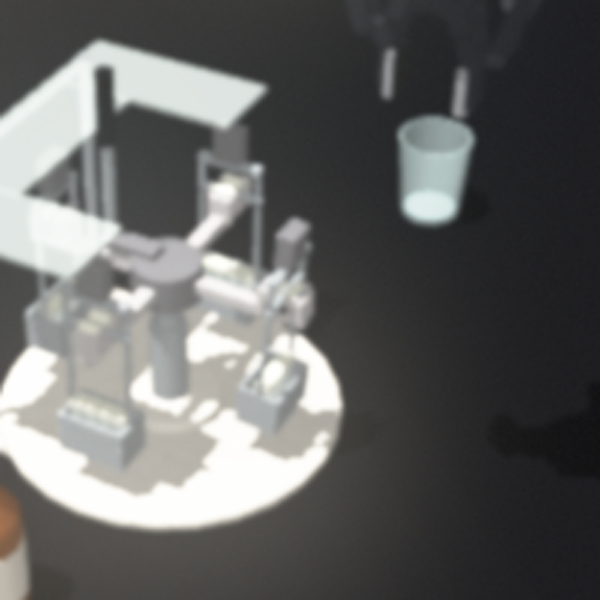

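It's home (block top 0.227, same as the fixed baskets), but tilted about 0.085 rad toward the post. I'll see whether it is swinging or stuck.

```bash
cat > tilt.py <<'E'
from h import *
u=np.array([np.cos(YAW),np.sin(YAW)]);v=np.array([-u[1],u[0]])
im=ctrl.get_image("top");P=cloud(im).reshape(-1,3);S=np.c_[(P[:,:2]-AX)@u,(P[:,:2]-AX)@v,P[:,2]]
a=(abs(S[:,0]+.105)<.03)&(abs(S[:,1])<.03)
t=S[a&(S[:,2]>.221)&(S[:,2]<.235)];b=S[a&(S[:,2]>.05)&(S[:,2]<.09)]
ct=cv2.minAreaRect(t[:,:2].astype(np.float32))[0];cb=cv2.minAreaRect(b[:,:2].astype(np.float32))[0]
print(ctrl.get_obs()["t"],"top",ct,"box",cb,"tilt",(cb[0]-ct[0])/.146)
E
python3 tilt.py;python3 tilt.py
```

```text
21.4667 top (-0.11077027767896652, -0.0009424081072211266) box (-0.09879986941814423, -0.0011371113359928131) tilt 0.08198909767686505
21.5167 top (-0.1108015850186348, -0.0010263677686452866) box (-0.09858525544404984, -0.0008987225592136383) tilt 0.0836734902368833
```

Request:
move_arm:
  increments:
    - [[0,0,0,0],[0,0,0,0],[0,0,0,0],[0,0,0,0],[0,0,0,0],[0,0,0,0],[0,0,0,0],[0,0,0,0],[0,0,0,0],[0,0,0,0],[0,0,0,0],[0,0,0,0]]

```text
t: 22.52
tool_pos: [0.4166, 0.0435, 0.3723]
tool_rot: [0.274, 1.553, -0.274]
contact_force: [0.4, 0.5, -1.1]
opening: 0.0429
```

```bash
python3 tilt.py
```

```text
22.5667 top (-0.11100076138973236, -0.0008749440312385559) box (-0.09876193851232529, -0.000891050323843956) tilt 0.08382755395484298
```

The tilt is static, about 0.083 rad. It puts the basket's origin 9–10 mm off the loading point, which is within the limits but close. I'll nudge it upright with the outer finger, jaws open.

Request:
move_arm:
  increments:
    - [[0,0,0.06,0],[0,0,0.1,0],[0,0,0.1,0],[0,0,0.09,0],[0,0,0.049,0],[0,0,0,0],[0.08,0,0,0],[0.12,0,0,0],[0.12,0,0,0],[0.11,0,0,0],[0.08,0,0,0],[0.05,0,0,0],[0.03,0,0,0],[0,0,0,0],[0,0,0,0]]

```text
t: 23.82
tool_pos: [0.5107, 0.0094, 0.2259]
tool_rot: [0.274, 1.552, -0.274]
contact_force: [0.8, -0.5, -0.0]
opening: 0.0428
```

Request:
move_arm:
  increments:
    - [[0,0,0.01,0],[0,0,0.01,0],[0,0,0.008,0],[0,0,0.004,0],[0,0,0.004,0],[0,0,0.004,0],[0,0,0,0]]

```text
t: 24.4
tool_pos: [0.5198, 0.0058, 0.2249]
tool_rot: [0.274, 1.553, -0.274]
contact_force: [0.2, 0.7, -0.9]
opening: 0.0423
```

Request:
move_arm:
  increments:
    - [[0,0,0.004,0],[0,0,0.004,0],[0,0,0.004,0],[0,0,0.003,0],[0,0,0,0],[0,0,0,0]]

```text
t: 24.9
tool_pos: [0.5232, 0.0046, 0.2247]
tool_rot: [0.274, 1.553, -0.274]
contact_force: [0.2, 0.4, -0.2]
opening: 0.0428
```

```bash
python3 - <<'E'
from h import *
st();p=ctrl.get_obs()["tool_pos"];print((p[:2]-AX)@[np.cos(YAW),np.sin(YAW)])
E
python3 tilt.py
```

```text
t 24.9 pos [0.5232 0.0046 0.2247] jaw -0.35 q [-0.13 -0.18  1.87 -0.    1.45  0.22] F [ 0.2  0.4 -0.2] op 0.0428 xdown [-0.  0. -1.]
-0.09124598406887952
24.95 top (0.0, 0.0) box (-0.11373083293437958, -0.0011912137269973755) tilt -0.7789783077697232
```

Request:
move_arm:
  increments:
    - [[0,0,-0.02,0],[0,0,-0.02,0],[0,0,0,0],[-0.08,0,0,0],[-0.12,0,0,0],[-0.15,0,0,0],[-0.15,0,0,0],[-0.1,0,-0.1,0],[0,0,-0.15,0],[0,0,-0.15,0],[0,0,0,0],[0,0,0,0]]

```text
t: 25.95
tool_pos: [0.4188, 0.0428, 0.3756]
tool_rot: [0.274, 1.55, -0.273]
contact_force: [-0.5, 0.3, 0.4]
opening: 0.0426
```

```bash
python3 tilt.py; python3 tilt.py
```

```text
26.0 top (-0.11008505523204803, -0.000900941900908947) box (-0.0995720848441124, -0.0009770002216100693) tilt 0.07200664649270985
26.05 top (-0.10989480465650558, -0.0010677371174097061) box (-0.09933657944202423, -0.001003885641694069) tilt 0.07231661105809147
```

The push moved it only slightly (0.072 rad left), so contact came later than I calculated. I repeat it about 4.5 mm deeper.

Request:
move_arm:
  increments:
    - [[0,0,0.06,0],[0,0,0.1,0],[0,0,0.1,0],[0,0,0.09,0],[0,0,0.04,0],[0,0,0,0],[0.08,0,0,0],[0.12,0,0,0],[0.12,0,0,0],[0.12,0,0,0],[0.08,0,0,0],[0.05,0,0,0],[0.03,0,0,0],[0,0,0,0],[0,0,0,0]]

```text
t: 27.3
tool_pos: [0.5119, 0.0089, 0.2259]
tool_rot: [0.274, 1.552, -0.274]
contact_force: [0.4, 0.2, 0.7]
opening: 0.0426
```

Request:
move_arm:
  increments:
    - [[0,0,0.01,0],[0,0,0.01,0],[0,0,0.01,0],[0,0,0.01,0],[0,0,0.006,0],[0,0,0.005,0],[0,0,0.005,0],[0,0,0,0]]

```text
t: 27.97
tool_pos: [0.5248, 0.004, 0.2248]
tool_rot: [0.274, 1.553, -0.274]
contact_force: [0.0, -1.2, 0.5]
opening: 0.0428
```

Request:
move_arm:
  increments:
    - [[0,0,0.004,0],[0,0,0.004,0],[0,0,0.004,0],[0,0,0.004,0],[0,0,0,0],[0,0,0,0]]

```text
t: 28.47
tool_pos: [0.5284, 0.0027, 0.2248]
tool_rot: [0.274, 1.553, -0.274]
contact_force: [-1.1, -0.6, 0.1]
opening: 0.0429
```

Request:
move_arm:
  increments:
    - [[0,0,-0.02,0],[0,0,-0.02,0],[0,0,-0.02,0],[0,0,0,0],[-0.08,0,0,0],[-0.12,0,0,0],[-0.15,0,0,0],[-0.15,0,0,0],[-0.1,0,-0.1,0],[0,0,-0.15,0],[0,0,-0.15,0],[0,0,0,0],[0,0,0,0]]

```text
t: 29.55
tool_pos: [0.4193, 0.0426, 0.3756]
tool_rot: [0.274, 1.55, -0.273]
contact_force: [0.2, -0.1, -0.4]
opening: 0.0429
```

```bash
python3 tilt.py; python3 tilt.py
```

```text
29.6 top (-0.11109396815299988, -0.0010397015139460564) box (-0.09883710741996765, -0.0008758027106523514) tilt 0.08395110091117963
29.65 top (-0.11117453128099442, -0.0009509045630693436) box (-0.09873572736978531, -0.0009265001863241196) tilt 0.08519728706307608
```

```bash
for i in 1 2 3 4 5 6 ; do python3 tilt.py; done; python3 - <<'E'
from h import *
W=np.load("top0.npz")["W"].reshape(-1,3)
d=W[:,:2]-AX
for an in(np.radians(171.8),np.radians(82)):
    u=np.array([np.cos(an),np.sin(an)]);v=np.array([-u[1],u[0]]);S=np.c_[d@u,d@v,W[:,2]]
    a=(abs(S[:,0]-.105)<.03)&(abs(S[:,1])<.035)
    for lo,hi in((.221,.235),(.05,.09)):
        b=S[a&(S[:,2]>lo)&(S[:,2]<hi)];print(lo,len(b),cv2.minAreaRect(b[:,:2].astype(np.float32)),np.median(b[:,2]))
im=ctrl.get_image("top");P=cloud(im).reshape(-1,3);an=YAW+np.pi;u=np.array([np.cos(an),np.sin(an)]);v=np.array([-u[1],u[0]]);S=np.c_[(P[:,:2]-AX)@u,(P[:,:2]-AX)@v,P[:,2]]
a=(abs(S[:,0]-.105)<.03)&(abs(S[:,1])<.035)
for lo,hi in((.221,.235),(.188,.2),(.155,.185),(.05,.09)):
    b=S[a&(S[:,2]>lo)&(S[:,2]<hi)];print("mine",lo,len(b),cv2.minAreaRect(b[:,:2].astype(np.float32)),np.median(b[:,2]))
cv2.imwrite("pics/t6.png",cv2.resize(im["pixels"][190:310,270:400],None,fx=5,fy=5,interpolation=2)[:600,:,::-1])
E
```

```text
29.7 top (-0.11075831949710846, -0.0009608864784240723) box (-0.09830102324485779, -0.0010362602770328522) tilt 0.08532394693322379
29.75 top (-0.1109534204006195, -0.0009931419044733047) box (-0.09873366355895996, -0.0010218136012554169) tilt 0.083696964668901
29.8 top (-0.11085458844900131, -0.0008133575320243835) box (-0.09870727360248566, -0.001034073531627655) tilt 0.08320078661997025
29.85 top (-0.11086913198232651, -0.0010503940284252167) box (-0.09880363941192627, -0.0009450260549783707) tilt 0.08264036007123451
29.9 top (-0.110794298350811, -0.0008330801501870155) box (-0.0988931655883789, -0.0008222609758377075) tilt 0.08151460796186369
29.95 top (-0.11094547063112259, -0.0008862046524882317) box (-0.09871095418930054, -0.0009090974926948547) tilt 0.08379805782069899
0.221 99 ((0.1055443286895752, -0.00020701996982097626), (0.016526008024811745, 0.024679021909832954), 8.568702697753906) 0.2244602671782775
0.05 117 ((0.10602249205112457, -5.363859236240387e-05), (0.03597281500697136, 0.05789932981133461), 0.20111042261123657) 0.07727709422007112
0.221 93 ((0.10488108545541763, 0.0010463753715157509), (0.01558171957731247, 0.026039764285087585), 0.6840789914131165) 0.2244564062393617
0.05 148 ((0.105204738676548, 0.0010631773620843887), (0.05845729261636734, 0.03638824447989464), 89.6348876953125) 0.07603440711291998
mine 0.221 98 ((0.11089088022708893, 0.0009071817621588707), (0.01576497033238411, 0.025560645386576653), 0.26642951369285583) 0.22397623639319109
mine 0.188 55 ((0.10823670029640198, 0.0008236616849899292), (0.007630004081875086, 0.057173360139131546), 0.05331813544034958) 0.19245832969177912
mine 0.155 92 ((0.10428831726312637, 0.0021167807281017303), (0.042312923818826675, 0.036239106208086014), 44.331241607666016) 0.16741591769372188
mine 0.05 69 ((0.09884241223335266, 0.0009620785713195801), (0.035534027963876724, 0.058103546500205994), 0.4156113862991333) 0.07710776313034184
```

View pics/t6.png

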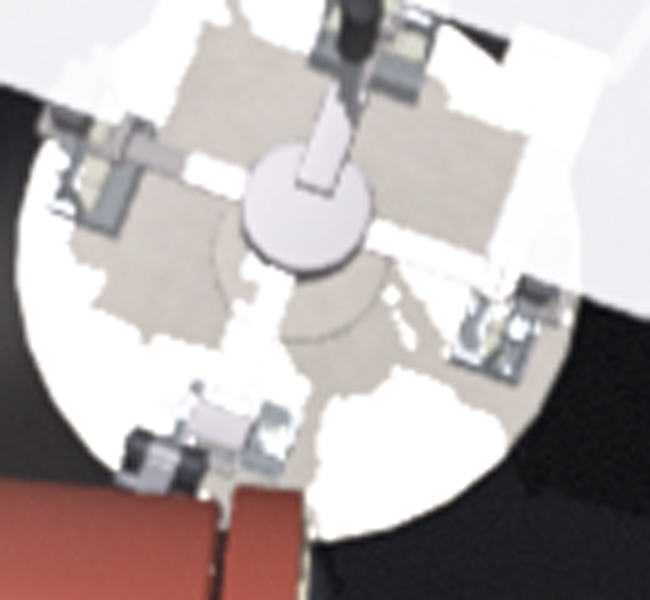

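The two readings before and after the second push are the same, 0.083 to 0.085 rad, so this is where the basket rests. Measured against the fixed baskets, its bar is at their height and radius, and its origin is about 10.0 mm from the loading point (limit 12). It isn't moving and the arm is clear, so I hand in.

```bash
python3 -c "
from h import *
st();print(ctrl.finish_job())"
```

```text
t 30.0 pos [0.4208 0.0419 0.3744] jaw -0.35 q [-0.08 -0.49  1.86 -0.    1.77  0.27] F [ 0.3 -1.2  1. ] op 0.0426 xdown [-0.001  0.    -1.   ]
the job is handed in; nothing more can be done
None
```

I turned the carousel to its stop, hung the basket on the empty hook, pressed it home and let go. I handed the job in at t = 30 s, and no verdict was reported. The one weak point is that the basket hangs slightly tilted.

- **Carousel:** I stopped pushing at about 8 N on the handle. The hook then pointed at 160.2°, against 160.1° for the stand's front.
- **Pressing home:** the bar snapped through and I stopped at about 14 N on the rigid bottom. Its block top is within 0.5 mm of the fixed baskets' height, so I take the bar to be fully home. I could not read the seat pad directly.
- **Tilt (weak point):** the basket rests tilted about 0.083 rad (limit 0.15), with its foot toward the post. By comparison with the fixed baskets, its origin is about 10 mm from the loading point (limit 12 mm). Two gentle finger pushes did not improve this, and I don't know the cause. It was still in the last pictures.
- **Bystanders:** in the side view the bottle, beaker and box are within about 1 mm of where they started. The top view agreed for the beaker and box, but there the network mistook part of the stand for the bottle.
- **Arm:** it stands clear and touches nothing.

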